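# Show where the stray vial belongs

### The job

Show a colleague where the stray specimen vial belongs, by pointing only: bring the fingertips straight above the cap of the one vial that stands by itself on the table and hold still there for two seconds, then go straight above the one empty hole in the near, single-row rack of five, hold still there for two seconds and finish still pointing at it. Each time the fingertips should be close above, no more than about 5 cm from what they point at; touch and move nothing on the table.

Things in the scene. Friction and masses are not known exactly. Their poses are not given: they have to be found in the camera images.
- stray_vial: The stray: a closed glass specimen vial with a round push cap, 18 mm across, 55 mm tall, standing upright by itself on the table, right of the rack and not in any rack, with two bottles standing near it. Loose. Origin: centre of its underside, z up.
- stray_cap (a point): Centre of the top of the stray vial's cap, 55 mm above the table: the first thing to point at.
- rack: Small grey plastic rack with black end cheeks, fixed on the table near the robot, 50 x 250 x 40 mm, with a single row of five round holes (21 mm wide, 33 mm deep, 46 mm apart) along its own y axis; four hold vials, one is empty, and which one differs. (A wooden two-row rack far back on the table is not meant.) Origin: centre of its underside, under the middle hole.
- empty_hole (a point): Centre of the mouth of the empty hole, level with the rack's top, 40 mm above the table; the caps of the vials in the other holes reach 20 mm higher. Second and last thing to point at.
- racked_vial_1: One of four closed glass specimen vials standing upright in the small rack, 18 mm across, 55 mm tall, its cap 20 mm above the rack's top; loose. Origin: centre of its underside, z up.
- racked_vial_2: One of four closed glass specimen vials standing upright in the small rack, 18 mm across, 55 mm tall, its cap 20 mm above the rack's top; loose. Origin: centre of its underside, z up.
- racked_vial_3: One of four closed glass specimen vials standing upright in the small rack, 18 mm across, 55 mm tall, its cap 20 mm above the rack's top; loose. Origin: centre of its underside, z up.
- racked_vial_4: One of four closed glass specimen vials standing upright in the small rack, 18 mm across, 55 mm tall, its cap 20 mm above the rack's top; loose. Origin: centre of its underside, z up.
- amber_bottle: Bystander: amber glass dropper bottle with a rubber bulb, 33 mm across, 95 mm tall, upright on the table near the stray vial; loose. Origin: centre of its underside.
- needle_bottle: Bystander: small white squeeze bottle with an upright steel needle tip, 26 mm body, 71 mm tall, upright on the table near the stray vial; loose. Origin: on its underside, within 11 mm of the body's axis.

How it is judged (in metres and radians):
On the way, in this order (a step that is already met when the one before it is completed fails the run):
1. point at the stray vial: fingertips close above its cap for 1.5 s (horizontal distance between the grasp point and stray_cap below 0.018 m and z of the grasp point in the frame of stray_cap between 0.015 and 0.095 m), for 1.5 s.
2. point at the empty hole: fingertips close above it for 1.5 s (horizontal distance between the grasp point and empty_hole below 0.018 m and z of the grasp point in the frame of empty_hole between 0.015 and 0.095 m), for 1.5 s.
At the end, for the whole second after the job is handed in: The gripper still points at the empty hole: the grasp point between the fingertips is within 18 mm of the hole's centre seen from above and between 15 and 95 mm above its mouth (the fingertips reach about 19 mm lower); all five vials and both bottles stand upright within 10 mm of where they stood (all of step 2 and distance of each of racked_vial_1, racked_vial_2, racked_vial_3, racked_vial_4, stray_vial, amber_bottle, needle_bottle from where it was at the start of the episode below 0.01 m and angle between each of racked_vial_1, racked_vial_2, racked_vial_3, racked_vial_4, stray_vial, amber_bottle, needle_bottle's own z axis and vertical below 0.15 rad); the robot touches nothing.
It fails at once if the robot touches something (contact force between any of the fingers, the arm and anything else above 0.5 N).
It fails at once if a vial or bottle is moved, lifted or tipped (not (distance of each of racked_vial_1, racked_vial_2, racked_vial_3, racked_vial_4, stray_vial, amber_bottle, needle_bottle from where it was at the start of the episode below 0.01 m and angle between each of racked_vial_1, racked_vial_2, racked_vial_3, racked_vial_4, stray_vial, amber_bottle, needle_bottle's own z axis and vertical below 0.15 rad)).
It also fails if it takes over 40 s, if anything falls off the work surface, if the arm or the gripper's body presses on something with over 40 N, if the wrist force passes 120 N, or if a joint passes its speed limit or range.

### The arm

A 6-joint arm with a two-finger parallel gripper is mounted at the origin on a cart in front of the work surface, level with it; the furniture and walls round the work are solid. World frame = base frame: x ahead of the robot, y to its left, z up, the work surface at z = 0. Lengths are in mm, angles in rad, forces in N, time in s.
With the tool pointing down it reaches from about 275 to 1000 mm from the base axis. Payload 8.4 kg.
Tool frame: the origin (TCP) lies on the centre line of the jaws, within the pads' length; the fingertips stand 14 mm ahead of it and the grasp point (between the pads) lies 5 mm behind it; z points along the fingers, y is the line along which they close (so a half turn about z gives the same grasp; the last joint's range is limited). The gripper opens to 85 mm and grips with 20 to 120 N. Pads are 22 mm wide; open, the fingers measure 114 mm over their backs; the gripper's body (76 mm by 85 mm) begins 54 mm behind the grasp point. The pads swing forward as they close: fully open they stand 13 mm farther back than shut.
Start: joints at [1.262, 0.353, 1.633, -0, 1.155, -0.002], TCP at [188.755, 595.819, 245.281] pointing down, gripper open.
Joint ranges: [-2.63, 2.63], [-0.92, 2.1], [0.06, 2.66], [-1.3, 4.44], [0, 2.69], [-3.02, 3.02]. Speed limits (rad/s): [2.22, 2.22, 2.79, 3.14, 3.14, 3.14].

### API

Orientations are given as [roll, pitch, yaw] about the fixed x, y, z axes, in that order (R = Rz(yaw) Ry(pitch) Rx(roll)).
In Python, from rig import r gives the robot as it stands.
- The arm moves only by the tool step_arm, never from a script. Its argument "plan" is text: rows parted by semicolons, each of 7 numbers parted by spaces: the turn, a rotation vector about the world's x, y, z in degrees, then the shift along the world's x, y, z in mm, then the closure in counts, from 0 (fully open) to 255 (shut). In form: rx ry rz x y z hand; .... A call has 1 to 8 rows; each row is the pose to reach, as a shift and turn from the pose commanded when the call began; what a row does not reach only later rows make up. A row lasts 1/10 s, in which the tool goes at most 50 mm and 8.59 degrees, less where a joint would pass 70% of its speed; a pose out of reach is approached as far as the arm can. A call with a gripper value outside its range is refused whole. The fingers move at their own pace and stop on an object; "force" is the grip in N (left out, the last holds). Time passes only in rows, so rows that repeat a pose let the fingers close. It gives the time, the measured TCP pose, the force, the opening and the grip force at its end, in the units of the state.
- r.sense(): the state, without advancing time (a new reading comes with each control period).
- r.grab_frame(name): name is "scene" or "top" or "wrist"; returns (picture, depth): 420x560x3 uint8, red, green, blue; 420x560 float32, mm along the optical axis (not along the pixel's ray), 0 where there is no reading.
- r.get_calibration(name): a dict with "K" (3x3 intrinsics, pixels), "world_from_camera" (4x4, takes a point from camera to world coordinates). Camera axes: x right, y down, z forward; pixel columns grow to the right and rows downward; lengths in mm; the calibration is good to about 2 mm. The wrist camera is an equidistant fisheye: a pixel r from the principal point sees the ray r / f radians off the axis. A picture is of the moment at which its call begins: read the wrist's pose just before it. get_calibration takes no time and is no camera call; for the wrist camera it gives the pose at the moment of the call.
- r.sign_off(): hands the job in; it is judged then, once.
The state is a dict: "clock": time; "qpos": joint angles; "qvel": joint speeds; "joint_efforts": joint torques, N m; "eef_pos": TCP position; "tcp_rot": TCP orientation; "contact_force": force on the tool from outside, world axes, zero at the start; "wrist_torque": the same for the moment, N m; "opening": opening from 0.0 (shut) to 1.0 (fully open); "grasp_force": force on a finger pad.
Only numpy, scipy, OpenCV 4.12 (cv2) and the standard library are available. Lean on these libraries where they do the work, as an engineer would, in place of code of your own. Each camera call takes 0.05 s, during which the arm holds its last target. There are 200 camera calls.

## Working session

There is one attempt and no reset: what is moved stays moved. The work goes in short steps, Python scripts to look and compute and a tool call to move; the robot and the scene stay as the last step left them, time stands still between calls to the robot, and variables do not carry over. Pictures are saved under pics/ and viewed, at most 10 in all, crops included, and the job is handed in when it is done.

Besides the shell and the picture viewer there is one more tool, called after "Request:" as name(argument=value, ...) on one line, values as JSON. step_arm: Moves the arm, as the interface text tells. Its arguments: {"type":"object","properties":{"plan":{"type":"string"},"force":{"type":"number"}},"required":["plan"]}

```bash
mkdir -p pics; python3 - <<'E'
from rig import r
import cv2,numpy as np
s=r.sense();print(s['clock'],s['eef_pos'],s['tcp_rot'])
for n in("scene","top"):
    p,d=r.grab_frame(n);c=r.get_calibration(n)
    cv2.imwrite(f"pics/{n}1.png",p[...,::-1]);np.savez(f"{n}.npz",p=p,d=d,K=c["K"],T=c["world_from_camera"])
    print(n,c)
E
```

```text
0.0 [188.62517248 595.37494607 244.58435109] [-3.14022861e+00  7.11491812e-07  2.83478231e+00]
scene {'K': array([[477.71671381,   0.        , 277.00003396],
       [  0.        , 477.71671381, 214.86435829],
       [  0.        ,   0.        ,   1.        ]]), 'world_from_camera': array([[ 7.52231024e-01, -3.24969202e-01,  5.73187145e-01,
        -8.31757995e+01],
       [-6.58546130e-01, -3.42316844e-01,  6.70176226e-01,
        -7.32268829e+02],
       [-2.15750193e-02, -8.81597525e-01, -4.71508560e-01,
         6.09224401e+02],
       [ 0.00000000e+00,  0.00000000e+00,  0.00000000e+00,
         1.00000000e+00]])}
top {'K': array([[515.60489684,   0.        , 287.26084052],
       [  0.        , 515.60489684, 206.12579505],
       [  0.        ,   0.        ,   1.        ]]), 'world_from_camera': array([[ 9.34702277e-03, -9.98642555e-01,  5.12414014e-02,
         4.99028129e+02],
       [-9.99791141e-01, -1.02645614e-02, -1.76723753e-02,
         1.55819143e+01],
       [ 1.81743565e-02, -5.10655151e-02, -9.98529922e-01,
         1.03419617e+03],
       [ 0.00000000e+00,  0.00000000e+00,  0.00000000e+00,
         1.00000000e+00]])}
```

View pics/top1.png

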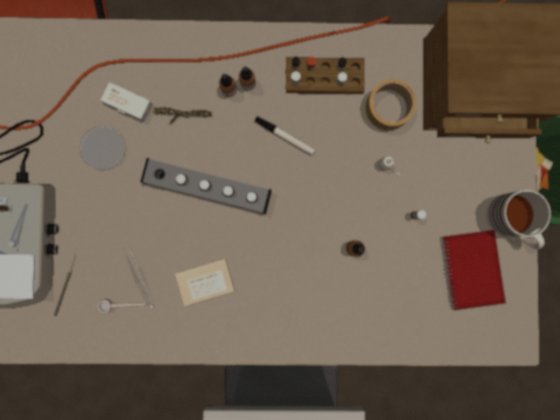

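View pics/scene1.png

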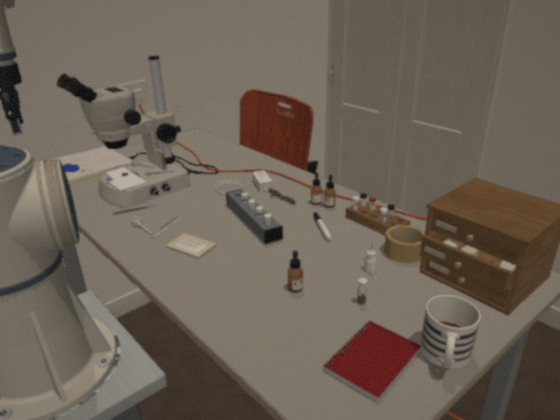

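The top view shows the stray at about (420,215), the amber bottle at (355,248) and the needle bottle at (388,163). The rack's left-most hole, near (160,173), looks dark and empty. I'll zoom in to localise them.

```bash
python3 - <<'E'
import cv2,numpy as np
z=np.load("top.npz");p=z['p'][...,::-1];K=z['K'];T=z['T']
a=cv2.resize(p[145:225,130:280],None,fx=5,fy=5,interpolation=2)
b=cv2.resize(p[145:265,340:440],None,fx=5,fy=5,interpolation=2)[:600]
cv2.imwrite("pics/a.png",a);cv2.imwrite("pics/b.png",b)
def w(u,v,h):
    d=T[:3,:3]@np.linalg.inv(K)@[u,v,1];o=T[:3,3];return (o+d*(h-o[2])/d[2]).round(1)
print("stray",w(420.5,215,55),"hole",w(160,173.5,40),"caps",[w(*q,60) for q in((181,179),(204.5,185),(228,191),(252,197))])
print("amber",w(356,248,95),"needle",w(389,161,60))
E
```

```text
stray [ 534.9 -256.3   55. ] hole [610.5 244.   40. ] caps [array([598.3, 199.7,  60. ]), array([587.4, 155.2,  60. ]), array([576.5, 110.7,  60. ]), array([565.6,  65.2,  60. ])]
amber [ 472.2 -126.9   95. ] needle [ 637.2 -195.    60. ]
```

View pics/a.png

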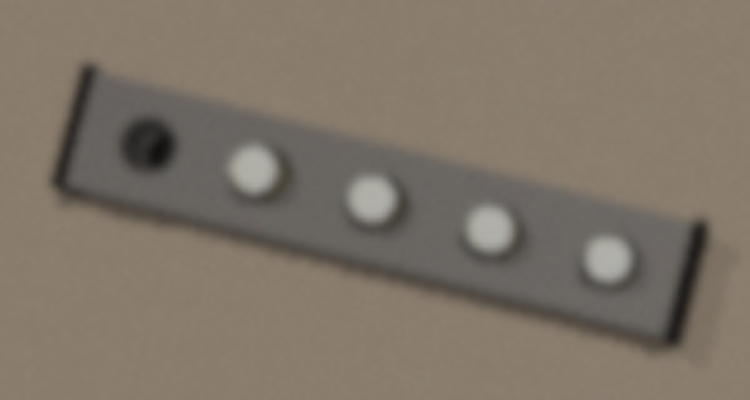

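View pics/b.png

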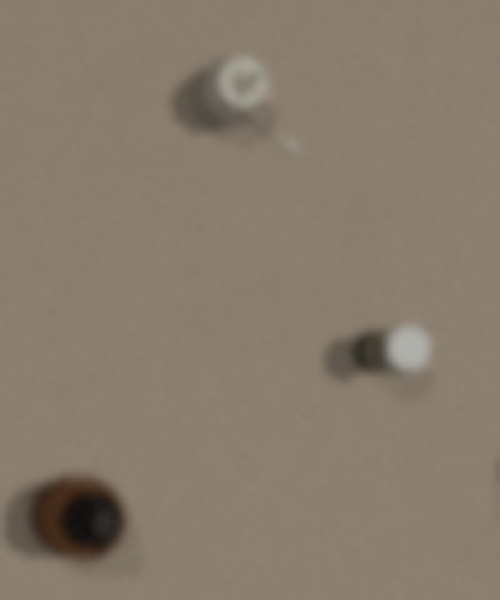

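The hole is at about (160,174) px, which is (610,244) mm. The stray cap is at about (421.5,214.6) px, which is (535.5,-257.5) mm. I'll first move along the robot's side, well clear of the microscope, and nearly close the fingers.

Request:
step_arm(plan="0 0 0 8 -40 0 200;0 0 0 16 -82 0 200;0 0 0 26 -124 0 200;0 0 0 36 -166 0 200;0 0 0 46 -208 0 200;0 0 0 56 -250 0 200;0 0 0 64 -292 0 200;0 0 0 72 -335 0 200")

```text
clock: 0.9
eef_pos: [260.6, 259.2, 245.1]
tcp_rot: [-3.141, 0.0, 2.835]
contact_force: [1.3, -0.7, 0.6]
opening: 0.214
grasp_force: 0.0
```

Request:
step_arm(plan="0 0 0 17 -40 0 200;0 0 0 34 -80 0 200;0 0 0 51 -120 0 200;0 0 0 68 -160 0 200;0 0 0 85 -200 0 200;0 0 0 102 -240 0 200;0 0 0 119 -280 0 200;0 0 0 136 -320 0 200")

```text
clock: 1.7
eef_pos: [396.9, -61.1, 245.3]
tcp_rot: [3.141, 0.0, 2.834]
contact_force: [1.3, 0.2, 0.3]
opening: 0.219
grasp_force: 0.0
```

Request:
step_arm(plan="0 0 0 23 -33 0 200;0 0 0 46 -66 0 200;0 0 0 69 -99 0 200;0 0 0 92 -132 0 200;0 0 0 115 -164 0 200;0 0 0 138 -196 0 200;0 0 0 138 -196 -25 200;0 0 0 138 -196 -45 200")

```text
clock: 2.5
eef_pos: [535.0, -256.2, 199.0]
tcp_rot: [3.142, -0.0, 2.833]
contact_force: [-0.8, -0.6, 0.4]
opening: 0.214
grasp_force: 0.0
```

```bash
python3 - <<'E'
from rig import r
import cv2,numpy as np
c=r.get_calibration("wrist");s=r.sense();p,d=r.grab_frame("wrist")
K=c["K"];T=c["world_from_camera"];print(s['eef_pos'],s['clock'],K[0])
def px(P):
    q=T[:3,:3].T@(np.array(P)-T[:3,3]);t=np.arctan2(np.hypot(q[0],q[1]),q[2]);a=np.arctan2(q[1],q[0])
    return K[0,2]+K[0,0]*t*np.cos(a),K[1,2]+K[1,1]*t*np.sin(a)
u=px([535.5,-257.5,55]);print(u)
im=cv2.resize(p[...,::-1],None,fx=1.4,fy=1.4,interpolation=2)
cv2.drawMarker(im,tuple(int(1.4*x) for x in u),(0,0,255),0,12,1)
cv2.imwrite("pics/w1.png",im)
E
```

```text
[ 534.98251733 -256.2062935   198.98810623] 2.5 [325.1922621    0.         279.16542075]
(np.float64(277.0582394522567), np.float64(207.4336821172765))
```

View pics/w1.png

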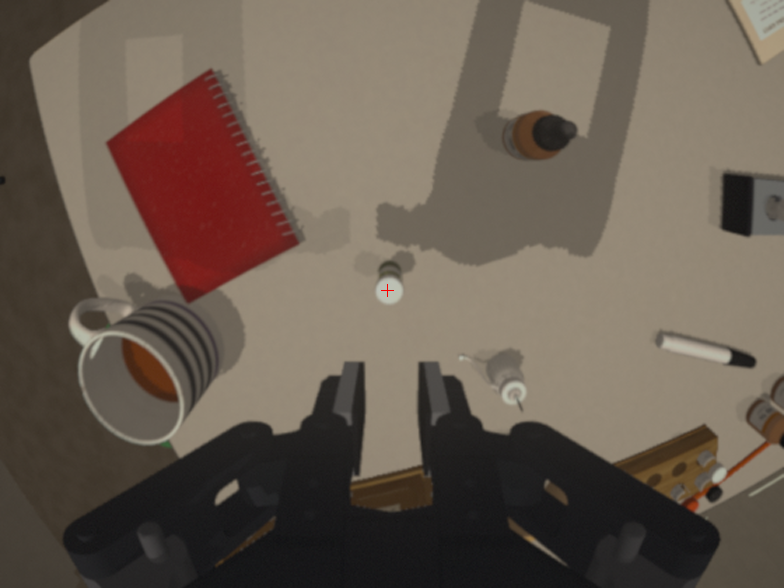

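The wrist view shows the cap at (390,290) in the enlarged picture, exactly where my estimate projects, and the surroundings are clear. I'll descend to TCP z≈110 and hold.

Request:
step_arm(plan="0 0 0 0 -1 -20 200;0 0 0 0 -1 -45 200;0 0 0 0 -1 -65 200;0 0 0 0 -1 -80 200;0 0 0 0 -1 -90 200;0 0 0 0 -1 -90 200;0 0 0 0 -1 -90 200;0 0 0 0 -1 -90 200")

```text
clock: 3.35
eef_pos: [535.4, -256.5, 111.3]
tcp_rot: [-3.141, 0.002, 2.835]
contact_force: [0.3, -0.2, -0.3]
opening: 0.216
grasp_force: 0.0
```

Request:
step_arm(plan="0 0 0 0 0 0 200;0 0 0 0 0 0 200;0 0 0 0 0 0 200;0 0 0 0 0 0 200;0 0 0 0 0 0 200;0 0 0 0 0 0 200;0 0 0 0 0 0 200;0 0 0 0 0 0 200")

```text
clock: 4.15
eef_pos: [534.7, -256.2, 110.3]
tcp_rot: [3.142, -0.0, 2.835]
contact_force: [-0.2, -0.8, -0.1]
opening: 0.219
grasp_force: 0.0
```

Request:
step_arm(plan="0 0 0 0 0 0 200;0 0 0 0 0 0 200;0 0 0 0 0 0 200;0 0 0 0 0 0 200;0 0 0 0 0 0 200;0 0 0 0 0 0 200;0 0 0 0 0 0 200;0 0 0 0 0 0 200")

```text
clock: 4.95
eef_pos: [534.8, -256.2, 110.3]
tcp_rot: [3.142, -0.0, 2.835]
contact_force: [-0.2, -0.3, -0.5]
opening: 0.213
grasp_force: 0.0
```

Request:
step_arm(plan="0 0 0 0 0 0 200;0 0 0 0 0 0 200;0 0 0 0 0 0 200;0 0 0 0 0 30 200;0 0 0 0 0 65 200;0 0 0 0 0 100 200;0 0 0 0 0 130 200;0 0 0 0 0 135 200")

```text
clock: 5.75
eef_pos: [536.5, -257.0, 249.4]
tcp_rot: [-3.141, 0.006, 2.835]
contact_force: [0.8, -0.4, 0.7]
opening: 0.214
grasp_force: 0.0
```

Request:
step_arm(plan="0 0 0 6 40 0 200;0 0 0 12 80 0 200;0 0 0 18 120 0 200;0 0 0 24 160 0 200;0 0 0 30 200 0 200;0 0 0 36 240 0 200;0 0 0 42 280 0 200;0 0 0 48 320 0 200")

```text
clock: 6.55
eef_pos: [582.4, 65.5, 244.5]
tcp_rot: [-3.141, -0.001, 2.835]
contact_force: [-0.5, 0.2, -0.2]
opening: 0.218
grasp_force: 0.0
```

Request:
step_arm(plan="0 0 0 6 40 0 200;0 0 0 12 80 0 200;0 0 0 18 120 0 200;0 0 0 24 160 0 200;0 0 0 27 180 0 200;0 0 0 27 180 -20 200;0 0 0 27 180 -45 200;0 0 0 27 180 -45 200")

```text
clock: 7.35
eef_pos: [607.4, 242.7, 196.3]
tcp_rot: [-3.137, -0.005, 2.835]
contact_force: [-0.1, -0.1, -0.3]
opening: 0.213
grasp_force: 0.0
```

```bash
python3 - <<'E'
from rig import r
import cv2,numpy as np
c=r.get_calibration("wrist");s=r.sense();p,d=r.grab_frame("wrist")
K=c["K"];T=c["world_from_camera"];print(s['eef_pos'],s['clock'])
def px(P):
    q=T[:3,:3].T@(np.array(P)-T[:3,3]);t=np.arctan2(np.hypot(q[0],q[1]),q[2]);a=np.arctan2(q[1],q[0])
    return K[0,2]+K[0,0]*t*np.cos(a),K[1,2]+K[1,1]*t*np.sin(a)
u=px([610,244.3,40]);print(u)
im=cv2.resize(p[...,::-1],None,fx=1.4,fy=1.4,interpolation=2)
cv2.drawMarker(im,tuple(int(1.4*x) for x in u),(0,0,255),0,12,1)
cv2.imwrite("pics/w2.png",im)
E
```

```text
[607.38068481 242.71140718 196.2533193 ] 7.35
(np.float64(281.68610462233926), np.float64(205.82499548465063))
```

View pics/w2.png

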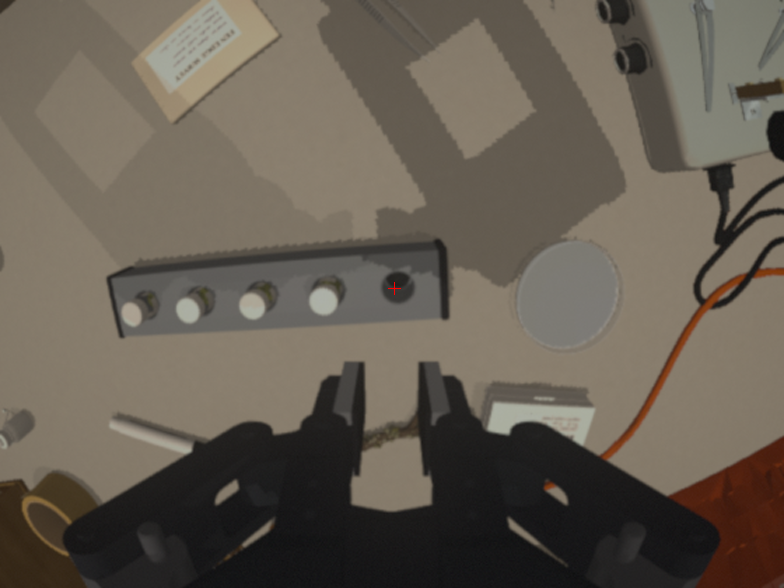

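The hole is at (397,288) in the enlarged picture, about 1 mm from my estimate. I'll descend to TCP z≈97 and hold.

Request:
step_arm(plan="0 0 0 1 1 -25 200;0 0 0 1 1 -50 200;0 0 0 1 1 -75 200;0 0 0 1 1 -95 200;0 0 0 1 1 -103 200;0 0 0 1 1 -103 200;0 0 0 1 1 -103 200;0 0 0 1 1 -103 200")

```text
clock: 8.2
eef_pos: [611.7, 245.1, 98.9]
tcp_rot: [3.14, 0.002, 2.835]
contact_force: [1.1, 0.5, 0.5]
opening: 0.215
grasp_force: 0.0
```

Request:
step_arm(plan="0 0 0 0 0 0 200;0 0 0 0 0 0 200;0 0 0 0 0 0 200;0 0 0 0 0 0 200;0 0 0 0 0 0 200;0 0 0 0 0 0 200;0 0 0 0 0 0 200;0 0 0 0 0 0 200")

```text
clock: 9.0
eef_pos: [610.7, 244.8, 97.2]
tcp_rot: [-3.142, -0.0, 2.835]
contact_force: [0.4, -0.9, 1.0]
opening: 0.218
grasp_force: 0.0
```

Request:
step_arm(plan="0 0 0 0 0 0 200;0 0 0 0 0 0 200;0 0 0 0 0 0 200;0 0 0 0 0 0 200;0 0 0 0 0 0 200;0 0 0 0 0 0 200;0 0 0 0 0 0 200;0 0 0 0 0 0 200")

```text
clock: 9.8
eef_pos: [610.8, 244.8, 97.3]
tcp_rot: [3.142, -0.0, 2.835]
contact_force: [0.1, 0.6, -0.2]
opening: 0.217
grasp_force: 0.0
```

Request:
step_arm(plan="0 0 0 0 0 0 200;0 0 0 0 0 0 200;0 0 0 0 0 0 200;0 0 0 0 0 0 200;0 0 0 0 0 0 200;0 0 0 0 0 0 200;0 0 0 0 0 0 200;0 0 0 0 0 0 200")

```text
clock: 10.6
eef_pos: [610.8, 244.8, 97.3]
tcp_rot: [3.142, 0.0, 2.835]
contact_force: [0.5, 0.0, 0.4]
opening: 0.216
grasp_force: 0.0
```

```bash
python3 -c "
from rig import r
print(r.sign_off())"
```

```text
the job is handed in; nothing more can be done
None
```

The arm pointed above the stray vial's cap for about 2 s, then above the empty hole (the rack's left-most) for over 2 s, and I handed the job in with it still there; no contact was sensed, and the hand-in returned no verdict.

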